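Unhook the grill's drip tray and put it with the washing-up

TASK

Take the drip tray out of the bay at the front of the tabletop grill: its rear hook is caught behind the keeper bar, so raise the handle end and tilt the tray back until the hook drops below the bar but the tongue does not jam on the sill below, then draw it out without forcing it. Set it down gently, flat and upright, inside the sheet pan, let go, and leave the other kitchen things where they are.

Things in the scene. Friction and masses are not known exactly. Their poses are not given: they have to be found in the camera images.
- grill: White tabletop grill, fixed, with an open tray bay before its housing. Origin on the table below the rear edge of the bay's deck; x points back into the grill (the tray is drawn out towards -x), z up. Deck: x -80 to 0 mm, 116 wide, top 24 mm above the table; side guides 104 mm apart, tops at 31 mm. Housing from x = 55 mm, 170 long, 250 wide, 81 tall; two 40 mm tall end blocks at y +-66 mm flank the well.
- bay_edge (a point): Middle of the deck's rear top edge, 24 mm above the table, axes as the grill's. The tray's underside bears and pivots on this edge as its handle end is raised. Behind it lies a well, 50 mm long, for the hook.
- keeper_bar (a point): Nominal middle of the keeper bar's underside: 31 mm behind the deck's edge, 32 mm above the table. Steel bar along y, 6 mm (x) by 7 tall, on posts at y +-47 mm, one piece with a low sill across the well (x 22 to 26 mm in the grill's frame, top nominally 15.6 mm above the table). Bar and sill together really sit up to 4 mm higher or lower, differently each time; this point does not show it.
- tray_tab (a point): Grip point of the drip tray's upright black handle tab, 10 mm thick (tray x), 40 wide (tray y), its top 62 mm above the tray's underside; this point is 46 mm above the underside. Axes are the tray's: x towards its hook, z up. Rigid steel tray, about 0.25 kg, loose on the deck (3 mm fore or aft, 2 mm sideways). Its pan, 70 x 90 mm, walls 16 mm high, runs from 3 mm before to 67 mm behind the tab's centre.
- tray_mid (a point): Middle of the tray's whole outline, on the underside, 56 mm behind the tab's centre; axes as the tray's. Behind the tray's pan a tongue, 40 mm wide, 3 thick, level with the underside, runs to 117 mm behind the tab's centre and ends in the hook.
- tray_hook (a point): Top of the tray's upturned hook (5 mm thick, 40 wide), 114.5 mm behind the tab's centre, 14 mm above the underside. With the underside on the deck's edge the hook passes below the bar from a tilt of about 4 deg (keeper highest), 13 (nominal) or 22 (lowest); the tongue meets the sill at about 10, 18 or 25 deg and then only jams harder. Axes as the tray's.
- pan: Open aluminium sheet pan, 260 (x) x 200 (y) mm, fixed on the table, floor 3 mm thick, rim 14 mm high and 3 mm thick. Origin on the table under its centre, z up.
- pan_floor (a point): Centre of the sheet pan's floor, 3 mm above the table.
- mill: Wooden pepper mill, 48 dia x 120 mm, standing; origin under its centre. To be left alone.
- jar: Closed jar, 60 dia x 80 mm, standing; origin under its centre. To be left alone.
- bowl: White ceramic bowl, 90 dia x 45 mm; origin under its centre. To be left alone.
- mug: Ceramic mug with a side handle, 80 dia x 90 mm; origin under its centre. To be left alone.
- can: Food can, 66 dia x 100 mm, standing; origin under its centre. To be left alone.
There are look-alikes about, which are no part of the job. Leave any red look-alike of the part that bears tray_tab alone.

How it is judged:
By the outcome, as a careful person would: the job done as asked, in the order asked, and still so for the second after the job is handed in, with the robot touching nothing.
It also fails if it takes over 72 s, if anything falls off the work surface, if the arm or the gripper's body presses on something with over 40 N, if the wrist force passes 120 N, or if a joint passes its speed limit or range.

ROBOT

A 6-joint arm with a two-finger parallel gripper is mounted at the origin on the work surface. World frame = base frame: x ahead of the robot, y to its left, z up, the work surface at z = 0. Lengths are in m, angles in rad, forces in N, time in s.
With the tool pointing down it reaches from about 0.425 to 0.95 m from the base axis. Payload 3.5 kg.
Tool frame: the origin (TCP) lies on the centre line of the jaws, within the pads' length; the fingertips stand 8 mm ahead of it and the grasp point (between the pads) lies 11 mm behind it; z points along the fingers, y is the line along which they close (so a half turn about z gives the same grasp; the last joint's range is limited). The gripper opens to 85 mm and grips with 20 to 120 N. Pads are 22 mm wide; open, the fingers measure 114 mm over their backs; the gripper's body (76 mm by 85 mm) begins 54 mm behind the grasp point. The pads swing forward as they close: fully open they stand 13 mm farther back than shut.
Start: joints at [-1.306, 0.286, 1.577, -0, 1.279, -0.15], TCP at [0.272, -0.618, 0.239] pointing down, gripper open.
Joint ranges: [-2.77, 2.77], [-0.9, 2.22], [0.21, 2.48], [-1.53, 4.67], [0.24, 2.81], [-2.84, 2.84]. Speed limits (rad/s): [2.79, 2.79, 3.14, 3.14, 3.14, 3.14].

INTERFACE

Orientations are given as a unit quaternion [x, y, z, w].
In Python, from plant import ctrl gives the robot as it stands. The module is installed in compiled form; this text tells all that it offers.
- The arm moves only by the tool send_rows, never from a script. Its argument "steps" is a list of rows, each a list of 5 numbers: the shift along the tool's x, y, z in m, then the turn about the tool's z in degrees, then the opening, from -1 (shut) to 1 (fully open). A call has 1 to 12 rows; each row is the pose to reach, as a shift and turn from the pose commanded when the call began, along the tool's axes at that moment; what a row does not reach only later rows make up. A row lasts 1/10 s, in which the tool goes at most 50 mm and 8.59 degrees, less where a joint would pass 70% of its speed; a pose out of reach is approached as far as the arm can. A call with a gripper value outside its range is refused whole. The fingers move at their own pace and stop on an object; "squeeze" is the grip in N (left out, the last holds). Time passes only in rows, so rows that repeat a pose let the fingers close. It gives the time, the measured TCP pose, the force, the opening and the grip force at its end, in the units of the state.
- ctrl.get_state(): the state, without advancing time (a new reading comes with each control period).
- ctrl.read_camera(name): name is "scene" or "top"; returns the picture (480x640x3 uint8, red, green, blue); there is no depth.
- ctrl.calibration(name): a dict with "intrinsics" (3x3 intrinsics, pixels), "extrinsics" (4x4, takes a point from world to camera coordinates). Camera axes: x right, y up, looking along -z (the intrinsics and any distortion apply to the point x, -y, -z); pixel columns grow to the right and rows downward; lengths in m; the calibration is good to about 2 mm. A picture is of the moment at which its call begins. calibration takes no time and is no camera call.
- ctrl.sign_off(): hands the job in; it is judged then, once.
The state is a dict: "time": time; "qpos": joint angles; "dq": joint speeds; "joint_efforts": joint torques, N m; "eef_pos": TCP position; "tcp_rot": TCP orientation; "contact_force": force on the tool from outside, world axes, zero at the start; "wrist_torque": the same for the moment, N m; "opening": opening from 0.0 (shut) to 1.0 (fully open); "finger_force": force on a finger pad.
Only numpy, scipy, OpenCV 4.12 (cv2) and the standard library are available. Lean on these libraries where they do the work, as an engineer would, in place of code of your own. Each camera call takes 0.05 s, during which the arm holds its last target. There are 200 camera calls.

## Working session

There is one attempt and no reset: what is moved stays moved. The work goes in short steps, Python scripts to look and compute and a tool call to move; the robot and the scene stay as the last step left them, time stands still between calls to the robot, and variables do not carry over. Pictures are saved under pics/ and viewed, at most 14 in all, crops included, and the job is handed in when it is done.

Besides the shell and the picture viewer there is one more tool, called after ">>>" by a JSON object that holds its "name" and its "arguments", one argument or row to a line. send_rows: Moves the arm, as the interface text tells. Its arguments: {"type":"object","properties":{"steps":{"type":"array","items":{"type":"array","items":{"type":"number"}}},"squeeze":{"type":"number"}},"required":["steps"]}

```bash
mkdir -p pics; python3 - <<'E'
from plant import ctrl
import cv2,numpy as np
for n in("scene","top"):
    im=ctrl.read_camera(n); cv2.imwrite(f"pics/{n}0.png",im[:,:,::-1]); np.save(n+"0.npy",im)
    c=ctrl.calibration(n); print(n,c)
s=ctrl.get_state();print({k:np.round(v,3) for k,v in s.items()})
E
```

```text
scene {'intrinsics': array([[485.36627022,   0.        , 316.55082556],
       [  0.        , 485.36627022, 238.96145679],
       [  0.        ,   0.        ,   1.        ]]), 'extrinsics': array([[ 8.34089517e-01,  5.51628959e-01, -4.11378111e-04,
        -4.68132637e-01],
       [-4.50937048e-01,  6.82267662e-01,  5.75470778e-01,
         1.52209424e-01],
       [ 3.17727016e-01, -4.79808637e-01,  8.17822239e-01,
        -1.37488767e+00],
       [ 0.00000000e+00,  0.00000000e+00,  0.00000000e+00,
         1.00000000e+00]])}
top {'intrinsics': array([[611.59469287,   0.        , 322.70295837],
       [  0.        , 611.59469287, 246.59991299],
       [  0.        ,   0.        ,   1.        ]]), 'extrinsics': array([[ 0.02825216, -0.99925278,  0.02637593,  0.02682305],
       [ 0.97990802,  0.03289772,  0.19671811, -0.51122107],
       [-0.19743882,  0.02028827,  0.98010525, -1.47298223],
       [ 0.        ,  0.        ,  0.        ,  1.        ]])}
{'time': np.float64(0.1), 'qpos': array([-1.306,  0.287,  1.578, -0.   ,  1.279, -0.15 ]), 'dq': array([ 0.001, -0.002, -0.005,  0.   ,  0.   ,  0.001]), 'joint_efforts': array([ 1.000e-03, -4.073e+01, -2.937e+01, -0.000e+00,  3.000e-03,
        0.000e+00]), 'eef_pos': array([ 0.272, -0.617,  0.238]), 'tcp_rot': array([ 0.979,  0.206, -0.   , -0.001]), 'contact_force': array([-0.496, -0.602,  0.238]), 'wrist_torque': array([-0.02 ,  0.006, -0.004]), 'finger_force': np.float64(0.0), 'opening': np.float64(0.999)}
```

View pics/scene0.png

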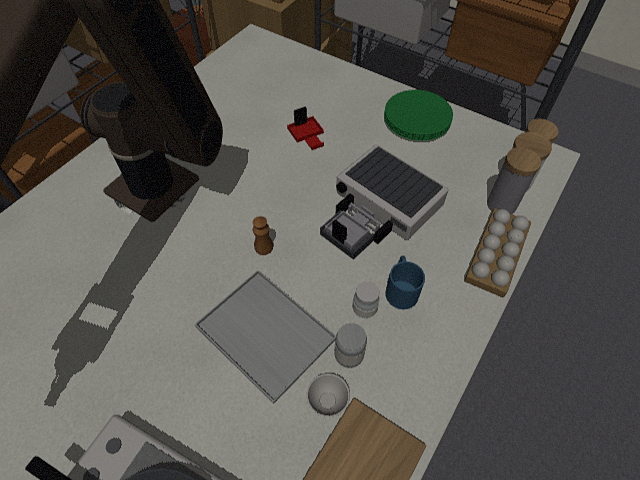

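View pics/top0.png

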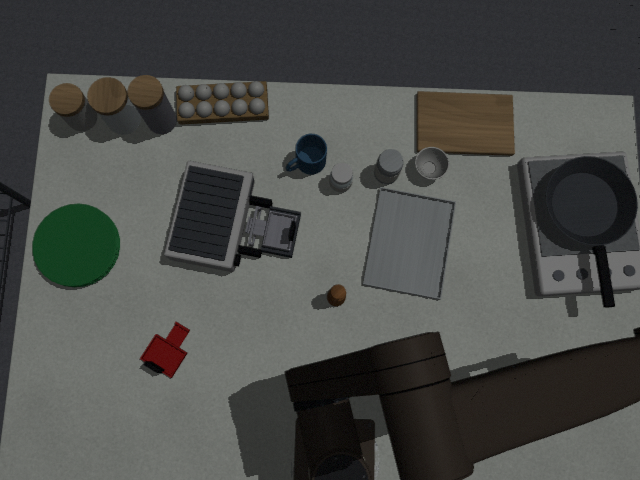

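The scene view shows the white grill at (390,190), with the black tray tab at (340,232); the red look-alike is at (305,130). In the top view the tab is at (294,232), the pan at (410,245) and the look-alike at (165,350). The tray I want is the steel one in the grill's bay, not the red one. I'll confirm that in one enlarged crop.

```bash
python3 - <<'E'
import cv2,numpy as np
a=np.load("top0.npy")[150:285,160:310,::-1];b=np.load("scene0.npy")[180:270,300:400,::-1]
a=cv2.resize(a,(600,540),interpolation=cv2.INTER_CUBIC);cv2.imwrite("pics/a.png",np.clip(a*1.6,0,255))
b=cv2.resize(b,(600,540),interpolation=cv2.INTER_CUBIC);cv2.imwrite("pics/b.png",np.clip(b*1.6,0,255))
E
```

```text
[ WARN:0@0.018] global loadsave.cpp:1063 imwrite_ Unsupported depth image for selected encoder is fallbacked to CV_8U.
```

View pics/a.png

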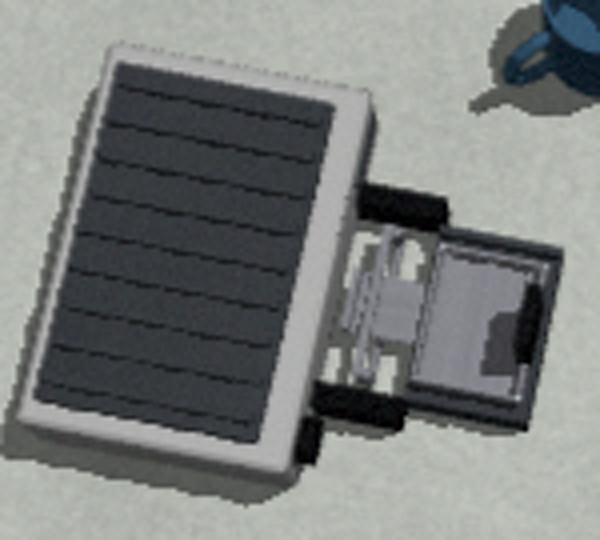

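View pics/b.png

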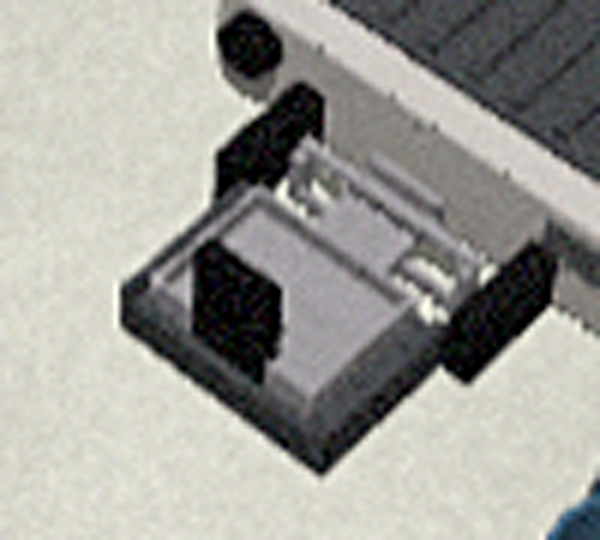

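The crops confirm it. The steel tray has a black upright tab at top pixel ≈(293,231) and scene ≈(339,231). It sits in the bay, with the keeper bar behind at top pixel ≈(252,226), so the red item is the decoy. Next I'll measure it.

```bash
cat > h.py <<'E'
import numpy as np,cv2
from plant import ctrl
def cam(n):
    c=ctrl.calibration(n);return c["intrinsics"],c["extrinsics"]
def ray(n,uv):
    K,E=cam(n);R,t=E[:3,:3],E[:3,3]
    d=np.array([(uv[0]-K[0,2])/K[0,0],-(uv[1]-K[1,2])/K[1,1],-1.]);return -R.T@t,R.T@d
def onz(n,uv,z):
    C,d=ray(n,uv);return C+d*(z-C[2])/d[2]
def proj(n,p):
    K,E=cam(n);q=E[:3,:3]@p+E[:3,3];return np.array([K[0,2]+K[0,0]*q[0]/-q[2],K[1,2]+K[1,1]*q[1]/q[2]])
def tri(uv1,uv2):
    C1,d1=ray("top",uv1);C2,d2=ray("scene",uv2)
    s=np.linalg.lstsq(np.c_[d1,-d2],C2-C1,rcond=None)[0];a=C1+s[0]*d1;b=C2+s[1]*d2
    return (a+b)/2,np.linalg.norm(a-b)
E
cat > m.py <<'E'
from h import *
for n in("top","scene"):
    im=np.mean([ctrl.read_camera(n) for _ in range(12)],0);np.save(n+"m.npy",im)
    g=im.mean(2);print(n,"C",ray(n,(0,0))[0].round(3))
    # tab: very dark pixels near
    c,r,w,h=(283,218,22,28) if n=="top" else (328,215,22,32)
    s=g[r:r+h,c:c+w];print(s.min(),np.median(s))
    m=(s<22).astype(np.uint8);k,l,st,ce=cv2.connectedComponentsWithStats(m)
    i=1+st[1:,4].argmax();print("tab",st[i]+[c,r,0,0,0],ce[i]+[c,r],cv2.boxPoints(cv2.minAreaRect(np.argwhere(l==i)[:,::-1].astype(np.float32)))+[c,r])
    np.set_printoptions(linewidth=200);print(s.astype(int))
E
python3 m.py; python3 - <<'E'
from h import *
# grill housing top corners (top crop px/4)
for name,z,pts in(("house",.081,[(112,46),(372,92),(288,472),(22,420)]),):
    P=np.array([onz("top",(160+x/4,150+y/4),z) for x,y in pts]);print(name,P.round(4),np.linalg.norm(P-np.roll(P,-1,0),axis=1).round(3))
P=np.array([onz("top",q,.014) for q in[(377,190),(455,200),(440,298),(363,286)]]);print("pan",P.round(3),P.mean(0).round(3),np.linalg.norm(P-np.roll(P,-1,0),axis=1).round(3))
E
```

```text
top C [0.209 0.074 1.544]
1.7222222222222223 69.54166666666666
tab [288 221   8  20  94] [291.81914894 231.03191489] [[287.07692337 239.61538506]
 [290.8846159  220.57692242]
 [296.2692318  221.65384483]
 [292.46153927 240.69230652]]
[[ 86  84  83  83  84  83  81  80  51  77  53  41  67  59  42  36  32  82 109 113 112 113]
 [ 86  85  83  83  84  86  84  83  82  86  54  41  76  59  41  36  26 101 113 114 113 114]
 [ 85  84  83  84  84  85  83  83  58  64  47  49  78  50  37  36  42 103 113 115 115 113]
 [ 84  83  83  84  85  85  83  84  46  23  16  22  53  41  36  37  59 106 112 112 112 114]
 [ 84  84  83  84  84  85  83  84  40   9   8  13  31  36  37  33  78 109 114 113 111 113]
 [ 85  83  83  84  85  84  83  70  30   8   9  13  20  34  37  30  99 112 115 115 112 110]
 [ 84  83  83  85  86  83  83  68  29   9  10   8  19  34  36  42 101 112 115 116 113 110]
 [ 83  83  83  85  85  83  83  47  15   8  10   7  17  34  37  45 103 113 115 115 114 112]
 [ 83  83  84  85  85  83  84  45  13   9  10   4  10  33  32  58 107 115 116 116 114 113]
 [ 83  83  84  85  84  83  56  23  10   9  10  
[... 4398 characters left out ...]
 26  33  47  46  41  18   6   1  61  67  77  91 104 102]
 [133 139 129 120  41  18  23  25  28  27  32  44  52  42  11   1  73  63  61  68  85 104]
 [132 133 136 143 116  67  16  20  25  26  25  31  40  48  40  33  58  62  68  59  63  87]
 [133 133 133 134 139 124  88  41  20  21  28  29  27  32  46  47  42  51  68  64  62  63]
 [137 133 133 133 136 142 133 120  40  15  20  25  24  26  32  42  45  44  55  66  67  63]]
house [[0.7092 0.3853 0.081 ]
 [0.6852 0.2222 0.081 ]
 [0.444  0.2606 0.081 ]
 [0.4705 0.4225 0.081 ]] [0.165 0.244 0.164 0.241]
pan [[ 0.673 -0.095  0.014]
 [ 0.653 -0.299  0.014]
 [ 0.395 -0.258  0.014]
 [ 0.42  -0.063  0.014]] [ 0.535 -0.179  0.014] [0.205 0.261 0.196 0.255]
```

```bash
python3 - <<'E'
from h import *
pt=onz("top",(291.8,228.7),.086);ps=onz("scene",(339.5,225.3),.086);print("tab",pt.round(4),ps.round(4),tri((291.8,228.7),(339.5,225.3)))
a=np.radians(81.2);X=np.array([np.cos(a),np.sin(a),0]);Y=np.array([-X[1],X[0],0]);O=np.array([.5559,.1844,0])
print("tab in grill frame",(pt-O)@X,(pt-O)@Y,(ps-O)@X,(ps-O)@Y)
W=lambda x,y,z:O+X*x/1e3+Y*y/1e3+[0,0,z/1e3]
for n in("top","scene"):
  print(n,"housing front corners",[proj(n,W(55,y,81)).round(1) for y in(-125,125)],"guide front ends inner top",[proj(n,W(x,y,31)).round(1) for x in(-80,) for y in(-52,52)],"bar top front/rear d=-4,0,4",[[proj(n,W(28,y,39+d)).round(1) for d in(-4,0,4)] for y in(-40,0,40)],"bar underside pt",proj(n,W(31,0,32)).round(1))
for n,(c,r,w,h) in dict(top=(232,198,48,60),scene=(330,180,66,55)).items():
  im=np.load(n+"m.npy")[r:r+h,c:c+w,::-1];cv2.imwrite(f"pics/{n}c.png",np.clip(cv2.resize(im,None,fx=10,fy=10,interpolation=cv2.INTER_NEAREST)*1.6,0,255).astype(np.uint8))
E
```

```text
tab [0.545  0.1201 0.086 ] [0.5509 0.1174 0.086 ] (array([0.54754715, 0.12109302, 0.07890769]), np.float64(0.002353636181680774))
tab in grill frame -0.06524410299822912 0.0009031072674621169 -0.06699135939111422 -0.005290764163447986
top housing front corners [array([254.1, 172. ]), array([233.1, 269.3])] guide front ends inner top [array([302. , 214.7]), array([294.2, 254.2])] bar top front/rear d=-4,0,4 [[array([259.3, 211.1]), array([259.1, 210.7]), array([259. , 210.3])], [array([256.1, 226.2]), array([255.9, 225.8]), array([255.8, 225.5])], [array([252.8, 241.4]), array([252.7, 241.1]), array([252.6, 240.8])]] bar underside pt [255.  226.2]
scene housing front corners [array([408.6, 223.3]), array([332.2, 172.9])] guide front ends inner top [array([349.5, 251.8]), array([318.5, 229.1])] bar top front/rear d=-4,0,4 [[array([372.9, 222.5]), array([373.1, 221.6]), array([373.2, 220.7])], [array([360.9, 214.3]), array([361. , 213.4]), array([361.1, 212.4])], [array([349.2, 206.3]), array([349.3, 205.4]), array([349.4, 204.4])]] bar underside pt [361.6 214.4]
```

View pics/scenec.png

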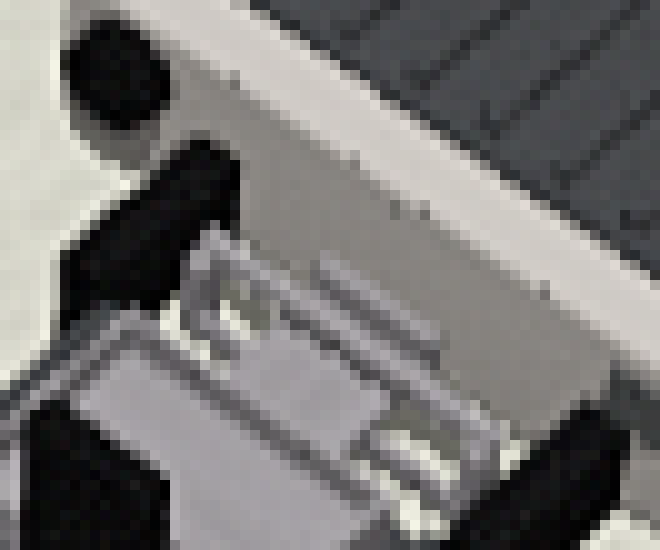

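View pics/topc.png

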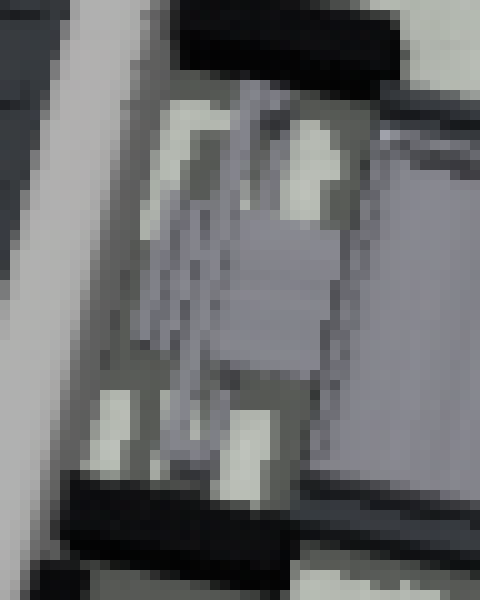

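The scene crop shows the bar's top face from about (350,203) to (381,223), with the hook's top behind it from (362,206) to (374,214). The top crop shows the bar stripe from (256,207) to (250,244) and the hook just to its left. I'll compare rectified profiles at hook height, which reads the bar height relative to the hook.

```bash
python3 - <<'E'
from h import *
a=np.radians(81.2);X=np.array([np.cos(a),np.sin(a),0]);Y=np.array([-X[1],X[0],0]);O=np.array([.5559,.1844,0])
xs=np.arange(10,62,1.)
def prof(n,ys,dy):
    im=np.load(n+"m.npy").mean(2).astype(np.float32)
    P=np.array([[proj(n,O+X*x/1e3+Y*(y+dy)/1e3+[0,0,.038]) for x in xs] for y in ys]).astype(np.float32)
    return cv2.remap(im,P[...,0],P[...,1],cv2.INTER_CUBIC).mean(0)
np.set_printoptions(linewidth=200)
for n,dy in(("top",1),("scene",-5)):
  print(n)
  for rng in((-15,-5),(-5,5),(5,15)):
    print(rng,*[f"{int(x)}:{int(v)}" for x,v in zip(xs,prof(n,np.arange(*rng,1.),dy))])
E
```

```text
top
(-15, -5) 10:85 11:85 12:85 13:85 14:85 15:84 16:85 17:85 18:85 19:85 20:84 21:84 22:84 23:85 24:85 25:85 26:85 27:85 28:85 29:85 30:84 31:83 32:80 33:76 34:75 35:77 36:81 37:83 38:82 39:76 40:71 41:72 42:77 43:83 44:83 45:78 46:70 47:65 48:66 49:73 50:81 51:87 52:91 53:95 54:100 55:102 56:94 57:78 58:61 59:54 60:56 61:58
(-5, 5) 10:84 11:83 12:84 13:84 14:84 15:84 16:84 17:84 18:83 19:83 20:84 21:84 22:84 23:84 24:83 25:83 26:83 27:83 28:84 29:83 30:83 31:81 32:77 33:73 34:72 35:76 36:81 37:83 38:81 39:76 40:70 41:69 42:75 43:82 44:83 45:79 46:72 47:68 48:68 49:73 50:79 51:81 52:77 53:69 54:61 55:55 56:52 57:51 58:52 59:55 60:57 61:59
(5, 15) 10:84 11:84 12:84 13:84 14:84 15:83 16:83 17:83 18:83 19:84 20:84 21:84 22:84 23:84 24:84 25:84 26:84 27:84 28:84 29:84 30:83 31:82 32:79 33:75 34:74 35:77 36:81 37:84 38:82 39:76 40:68 41:63 42:68 43:76 44:81 45:78 46:71 47:67 48:69 49:75 50:80 51:82 52:78 53:71 54:62 55:56 56:52 57:51 58:51 59:54 60:57 61:59
scene
(-15, -5) 10:99 11:99 12:99 13:98 14:98 15:99 16:99 17:99 18:99 19:99 20:99 21:99 22:101 23:103 24:102 25:97 26:87 27:72 28:57
[... 246 characters left out ...]
:99 16:99 17:99 18:99 19:100 20:100 21:100 22:101 23:103 24:104 25:102 26:96 27:85 28:71 29:55 30:48 31:51 32:64 33:79 34:91 35:101 36:107 37:107 38:103 39:94 40:83 41:71 42:61 43:56 44:55 45:59 46:66 47:76 48:86 49:95 50:100 51:100 52:96 53:90 54:84 55:80 56:79 57:79 58:80 59:81 60:81 61:82Traceback (most recent call last):
  File "<stdin>", line 12, in <module>
  File "<stdin>", line 6, in prof
  File "h.py", line 11, in proj
    K,E=cam(n);q=E[:3,:3]@p+E[:3,3];return np.array([K[0,2]+K[0,0]*q[0]/-q[2],K[1,2]+K[1,1]*q[1]/q[2]])
        ~~~^^^
  File "h.py", line 4, in cam
    c=ctrl.calibration(n);return c["intrinsics"],c["extrinsics"]
ValueError: time passes only in moves, steps and waits
```

Reading the profiles in the tray's direction:
- The bar peak is at 37 mm and the hook at 51 mm in the top view, against 36.5 and 50.2 mm in the scene view.
- So the bar's top is about level with the hook's top. That makes the keeper roughly nominal or 1 mm low, and the target tilt about 16–17°.
- The tab is at about (0.547, 0.119), and the tray yaw is about 81°.

I'm moving to hover over it now.

>>> {"name": "send_rows", "arguments": {
  "steps": [
    [0.09,-0.09,0,-8,1],
    [0.18,-0.185,0.01,-17,1],
    [0.27,-0.28,0.02,-25,1],
    [0.36,-0.37,0.02,-34,1],
    [0.45,-0.46,0.03,-42,1],
    [0.548,-0.563,0.03,-51,1],
    [0.548,-0.563,0.03,-57.4,1],
    [0.548,-0.563,0.03,-57.4,1],
    [0.548,-0.563,0.03,-57.4,1],
    [0.548,-0.563,0.03,-57.4,1],
    [0.548,-0.563,0.03,-57.4,1],
    [0.548,-0.563,0.03,-57.4,1]
  ],
  "squeeze": 20
}}

```text
time: 2.5
eef_pos: [0.4821, -0.0541, 0.2168]
tcp_rot: [0.759, 0.651, 0.0, 0.001]
contact_force: [0.9, -1.1, 0.6]
opening: 1.003
finger_force: 0.0
```

>>> {"name": "send_rows", "arguments": {
  "steps": [
    [0.045,0.01,0,0,1],
    [0.09,0.02,0,0,1],
    [0.135,0.03,0.02,0,1],
    [0.175,0.038,0.05,0,1],
    [0.181,0.038,0.075,0,1],
    [0.181,0.038,0.075,0,1]
  ]
}}

```text
time: 3.1
eef_pos: [0.5442, 0.1183, 0.137]
tcp_rot: [0.759, 0.652, -0.003, -0.003]
contact_force: [-0.9, 0.3, -1.1]
opening: 1.004
finger_force: 0.0
```

```bash
python3 - <<'E'
from h import *
ims=[]
for n,(c,r,w,h) in dict(top=(260,190,80,90),scene=(300,140,80,110)).items():
    im=ctrl.read_camera(n)[r:r+h,c:c+w,::-1];ims.append(cv2.resize(im,(400,500),interpolation=cv2.INTER_CUBIC))
cv2.imwrite("pics/hov.png",np.clip(np.hstack(ims)*1.8,0,255).astype(np.uint8))
s=ctrl.get_state();print(s["eef_pos"],s["qpos"],s["tcp_rot"])
p=s["eef_pos"];print(proj("top",p),proj("scene",p))
E
```

```text
[0.54683466 0.11676218 0.14130804] [ 2.90343047e-02  1.36121363e-01  1.94290755e+00 -2.92847318e-04
  1.06354445e+00  1.83033675e-01] [ 7.59358411e-01  6.50672381e-01 -4.61875074e-04 -2.08547137e-04]
[292.68749707 222.70422162] [338.79858956 210.64431621]
```

View pics/hov.png

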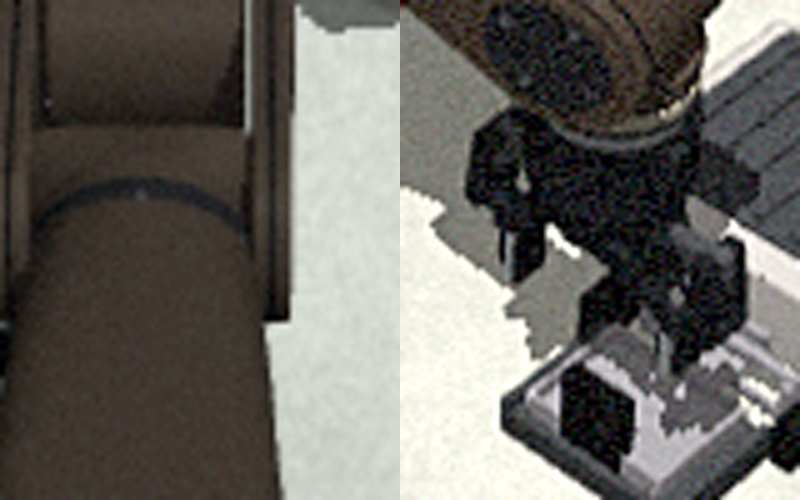

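The right half shows the open fingers at scene ≈(323,202) and (353,228), straddling the tab at ≈(339,231), with the gripper aligned. Next I descend and close gently.

>>> {"name": "send_rows", "arguments": {
  "steps": [
    [0.001,0.002,0.03,0,1],
    [0.001,0.002,0.06,0,1],
    [0.001,0.002,0.082,0,1],
    [0.001,0.002,0.082,0,0.5],
    [0.001,0.002,0.082,0,0.2],
    [0.001,0.002,0.082,0,0.1],
    [0.001,0.002,0.082,0,0.05],
    [0.001,0.002,0.082,0,0.05]
  ],
  "squeeze": 20
}}

```text
time: 4.0
eef_pos: [0.5502, 0.1176, 0.0608]
tcp_rot: [0.759, 0.651, 0.001, 0.001]
contact_force: [-0.4, 0.2, 0.2]
opening: 0.529
finger_force: 0.0
```

>>> {"name": "send_rows", "arguments": {
  "steps": [
    [0,0,0,0,-0.05],
    [0,0,0,0,-0.15],
    [0,0,0,0,-0.3],
    [0,0,0,0,-0.3],
    [0,0,0,0,-0.3],
    [0,0,0,0,-0.3]
  ]
}}

```text
time: 4.6
eef_pos: [0.5495, 0.1177, 0.0601]
tcp_rot: [0.759, 0.651, 0.0, 0.0]
contact_force: [-2.2, -1.1, 5.8]
opening: 0.463
finger_force: 21.1
```

>>> {"name": "send_rows", "arguments": {
  "steps": [
    [0.001,0,-0.001,0,-0.3],
    [0.002,0,-0.003,0,-0.3],
    [0.003,0,-0.004,0,-0.3],
    [0.003,0,-0.004,0,-0.3],
    [0.003,0,-0.004,0,-0.3]
  ]
}}

```text
time: 5.1
eef_pos: [0.5493, 0.1206, 0.0628]
tcp_rot: [0.759, 0.651, -0.0, -0.0]
contact_force: [-0.7, 0.5, -2.1]
opening: 0.463
finger_force: 20.5
```

```bash
cat > look.py <<'E'
from h import *
import sys
n=sys.argv[1]
im=np.mean([ctrl.read_camera("scene") for _ in range(4)],0);s=ctrl.get_state()
np.save("s.npy",im)
cv2.imwrite(f"pics/{n}.png",np.clip(cv2.resize(im[175:275,305:415,::-1],(660,600),interpolation=cv2.INTER_CUBIC)*1.8,0,255).astype(np.uint8))
print({k:np.round(s[k],3) for k in("time","eef_pos","contact_force","wrist_torque","opening","finger_force")})
E
python3 look.py l1
```

```text
{'time': np.float64(5.3), 'eef_pos': array([0.55 , 0.121, 0.063]), 'contact_force': array([-0.425,  0.934, -1.848]), 'wrist_torque': array([-0.024,  0.033, -0.013]), 'opening': np.float64(0.464), 'finger_force': np.float64(20.502)}
```

>>> {"name": "send_rows", "arguments": {
  "steps": [
    [0.001,0,-0.002,0,-0.3],
    [0.002,0,-0.004,0,-0.3],
    [0.004,0,-0.006,0,-0.3],
    [0.005,0,-0.008,0,-0.3],
    [0.006,0,-0.0095,0,-0.3],
    [0.006,0,-0.0095,0,-0.3],
    [0.006,0,-0.0095,0,-0.3]
  ]
}}

```text
time: 6.0
eef_pos: [0.5506, 0.1266, 0.0728]
tcp_rot: [0.759, 0.651, 0.0, -0.0]
contact_force: [-0.4, -0.4, -2.6]
opening: 0.467
finger_force: 20.8
```

```bash
python3 look.py l2
```

```text
{'time': np.float64(6.2), 'eef_pos': array([0.551, 0.127, 0.073]), 'contact_force': array([-0.409, -0.091, -3.417]), 'wrist_torque': array([-0.147,  0.109,  0.035]), 'opening': np.float64(0.463), 'finger_force': np.float64(20.748)}
```

View pics/l2.png

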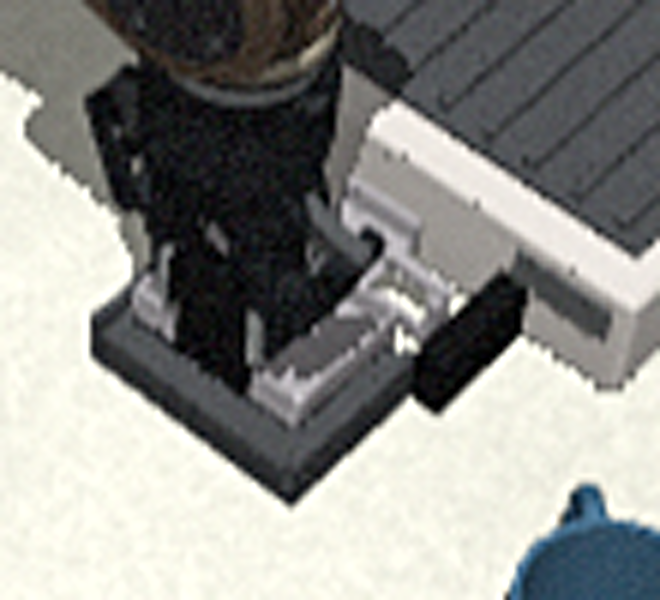

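The tray's handle end is up. The hook is still visible behind the bar, at scene ≈(368,211). I'll quantify the tilt from the hook's apparent position using the same profile as before.

```bash
cat > prof.py <<'E'
from h import *
a=np.radians(81.2);X=np.array([np.cos(a),np.sin(a),0]);Y=np.array([-X[1],X[0],0]);O=np.array([.5559,.1844,0])
xs=np.arange(20,72,1.);K,E=cam("scene")
def P(p):
    q=E[:3,:3]@p+E[:3,3];return K[0,2]+K[0,0]*q[0]/-q[2],K[1,2]+K[1,1]*q[1]/q[2]
for f in("scenem.npy","s.npy"):
  im=np.load(f).mean(2).astype(np.float32)
  for rng in((-45,-35),(-28,-18),(-15,-8),(-8,0)):
    M=np.array([[P(O+X*x/1e3+Y*(y-5)/1e3+[0,0,.038]) for x in xs] for y in np.arange(*rng,1.)]).astype(np.float32)
    v=cv2.remap(im,M[...,0],M[...,1],cv2.INTER_CUBIC).mean(0);print(f,rng,*[f"{int(x)}:{int(k)}" for x,k in zip(xs,v)])
E
python3 prof.py
```

```text
scenem.npy (-45, -35) 20:117 21:93 22:71 23:59 24:57 25:61 26:66 27:68 28:68 29:67 30:67 31:70 32:76 33:84 34:94 35:103 36:108 37:108 38:103 39:94 40:82 41:73 42:69 43:72 44:77 45:79 46:79 47:79 48:79 49:79 50:79 51:79 52:80 53:80 54:80 55:81 56:81 57:81 58:81 59:81 60:81 61:81 62:82 63:82 64:82 65:83 66:83 67:83 68:83 69:83 70:82 71:82
scenem.npy (-28, -18) 20:79 21:78 22:79 23:80 24:79 25:76 26:70 27:64 28:58 29:54 30:55 31:60 32:69 33:80 34:92 35:101 36:106 37:106 38:100 39:91 40:81 41:70 42:62 43:59 44:61 45:65 46:69 47:73 48:75 49:77 50:77 51:77 52:79 53:80 54:81 55:81 56:81 57:81 58:81 59:81 60:81 61:81 62:82 63:82 64:82 65:82 66:83 67:83 68:83 69:83 70:83 71:83
scenem.npy (-15, -8) 20:99 21:100 22:102 23:103 24:102 25:95 26:84 27:69 28:55 29:48 30:49 31:59 32:71 33:83 34:93 35:101 36:106 37:106 38:101 39:92 40:81 41:71 42:63 43:58 44:57 45:60 46:68 47:79 48:90 49:99 50:102 51:100 52:94 53:88 54:84 55:81 56:80 57:80 58:81 59:82 60:82 61:82 62:82 63:81 64:82 65:82 66:83 67:83 68:82 69:82 70:82 71:83
scenem.npy (-8, 0) 20:99 21:100 22:101 23:103 24:104 25:103 26:99 27:89 28:73 29
[... 883 characters left out ...]
 65:84 66:84 67:84 68:84 69:84 70:84 71:85
s.npy (-15, -8) 20:25 21:33 22:38 23:41 24:41 25:39 26:38 27:38 28:37 29:34 30:27 31:21 32:17 33:16 34:17 35:19 36:24 37:33 38:46 39:64 40:84 41:99 42:107 43:107 44:101 45:92 46:83 47:75 48:69 49:66 50:66 51:69 52:74 53:80 54:88 55:94 56:99 57:100 58:97 59:92 60:87 61:84 62:83 63:83 64:83 65:83 66:83 67:84 68:84 69:85 70:85 71:85
s.npy (-8, 0) 20:25 21:31 22:39 23:46 24:51 25:54 26:54 27:54 28:53 29:53 30:53 31:52 32:47 33:39 34:30 35:23 36:18 37:17 38:22 39:35 40:53 41:72 42:88 43:97 44:98 45:93 46:85 47:77 48:71 49:68 50:68 51:69 52:73 53:79 54:87 55:93 56:98 57:99 58:97 59:92 60:88 61:84 62:83 63:83 64:83 65:84 66:84 67:85 68:86 69:86 70:86 71:85
```

The hook's apparent position moved from 50 to 57 mm, so the grip is resisting pivoting: the tilt is only about 5°, with the tongue lightly touching the bar at about 1 N. I'll use that contact. Raising further turns the tray in the pads, and afterwards I lower it back onto the edge with the tilt held.

>>> {"name": "send_rows", "arguments": {
  "steps": [
    [-0.002,0,0,0,-0.3],
    [-0.004,0,-0.001,0,-0.3],
    [-0.004,0,-0.003,0,-0.3],
    [-0.0035,0,-0.005,0,-0.3],
    [-0.003,0,-0.007,0,-0.3],
    [-0.003,0,-0.008,0,-0.3],
    [-0.003,0,-0.008,0,-0.3]
  ]
}}

```text
time: 6.9
eef_pos: [0.5501, 0.1236, 0.081]
tcp_rot: [0.759, 0.651, 0.0, 0.0]
contact_force: [-2.4, 0.8, -3.9]
opening: 0.461
finger_force: 20.9
```

>>> {"name": "send_rows", "arguments": {
  "steps": [
    [0.001,0,-0.002,0,-0.3],
    [0.002,0,-0.004,0,-0.3],
    [0.003,0,-0.006,0,-0.3],
    [0.004,0,-0.008,0,-0.3],
    [0.005,0,-0.0095,0,-0.3],
    [0.0055,0,-0.011,0,-0.3],
    [0.0055,0,-0.011,0,-0.3],
    [0.0055,0,-0.011,0,-0.3]
  ]
}}

```text
time: 7.7
eef_pos: [0.551, 0.129, 0.092]
tcp_rot: [0.759, 0.651, 0.0, 0.0]
contact_force: [-0.4, 0.6, -4.3]
opening: 0.462
finger_force: 20.9
```

```bash
python3 look.py l3; python3 prof.py | tail -3
```

```text
{'time': np.float64(7.9), 'eef_pos': array([0.551, 0.129, 0.092]), 'contact_force': array([-0.536,  0.853, -3.308]), 'wrist_torque': array([-0.135,  0.156,  0.022]), 'opening': np.float64(0.468), 'finger_force': np.float64(20.918)}
s.npy (-28, -18) 20:76 21:76 22:76 23:76 24:77 25:77 26:77 27:74 28:69 29:64 30:60 31:62 32:70 33:81 34:94 35:104 36:109 37:109 38:106 39:100 40:91 41:81 42:72 43:69 44:70 45:74 46:77 47:79 48:81 49:82 50:82 51:81 52:81 53:82 54:83 55:84 56:84 57:84 58:83 59:83 60:83 61:83 62:84 63:85 64:85 65:84 66:84 67:84 68:83 69:84 70:84 71:84
s.npy (-15, -8) 20:77 21:81 22:82 23:81 24:80 25:82 26:84 27:84 28:80 29:74 30:69 31:68 32:71 33:79 34:90 35:99 36:102 37:103 38:101 39:97 40:90 41:85 42:83 43:85 44:87 45:90 46:92 47:94 48:94 49:92 50:89 51:87 52:85 53:84 54:83 55:82 56:83 57:83 58:84 59:84 60:84 61:84 62:84 63:84 64:85 65:84 66:84 67:83 68:83 69:84 70:85 71:86
s.npy (-8, 0) 20:9 21:10 22:12 23:11 24:9 25:8 26:11 27:14 28:14 29:12 30:11 31:12 32:12 33:13 34:15 35:21 36:27 37:32 38:35 39:36 40:37 41:38 42:37 43:37 44:36 45:39 46:44 47:44 48:40 49:36 50:35 51:36 52:35 53:34 54:38 55:47 56:60 57:73 58:82 59:86 60:87 61:86 62:85 63:85 64:84 65:84 66:83 67:83 68:83 69:84 70:85 71:85
```

View pics/l3.png

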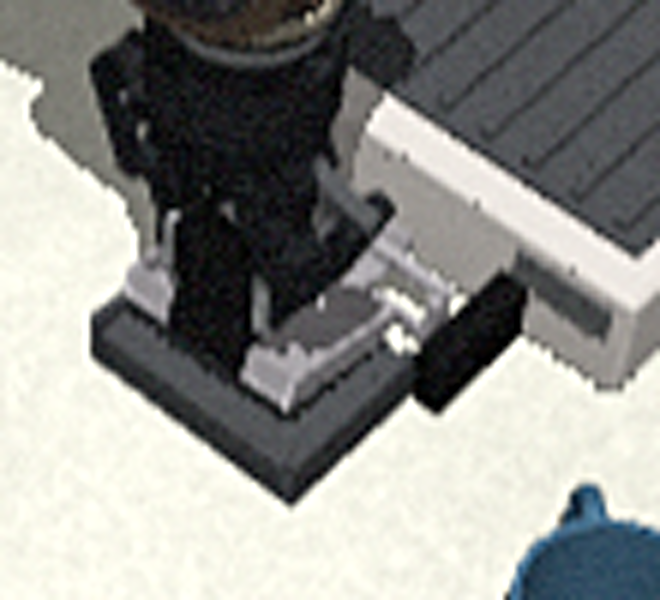

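The pan is now clearly tilted. The hook is at an apparent 47.5 mm, which matches about 17° at the bar. Now I lower with the tilt held, towards the deck edge.

>>> {"name": "send_rows", "arguments": {
  "steps": [
    [0,0,0.002,0,-0.3],
    [0,0,0.004,0,-0.3],
    [0,0,0.006,0,-0.3],
    [0,0,0.008,0,-0.3],
    [0,0,0.009,0,-0.3],
    [0,0,0.009,0,-0.3],
    [0,0,0.009,0,-0.3]
  ]
}}

```text
time: 8.6
eef_pos: [0.551, 0.129, 0.0828]
tcp_rot: [0.759, 0.651, 0.0, -0.0]
contact_force: [-0.0, 0.4, -1.6]
opening: 0.466
finger_force: 21.1
```

>>> {"name": "send_rows", "arguments": {
  "steps": [
    [0,0,0.001,0,-0.3],
    [0,0,0.002,0,-0.3],
    [0,0,0.002,0,-0.3],
    [0,0,0.002,0,-0.3]
  ]
}}

```text
time: 9.0
eef_pos: [0.5509, 0.129, 0.0807]
tcp_rot: [0.759, 0.651, -0.0, -0.0]
contact_force: [-0.3, 0.2, -3.3]
opening: 0.464
finger_force: 21.1
```

>>> {"name": "send_rows", "arguments": {
  "steps": [
    [0,0,0.001,0,-0.3],
    [-0.001,0,0.0007,0,-0.3],
    [-0.003,0,0.0001,0,-0.3],
    [-0.005,0,-0.0005,0,-0.3],
    [-0.006,0,-0.0008,0,-0.3],
    [-0.006,0,-0.0008,0,-0.3]
  ]
}}

```text
time: 9.6
eef_pos: [0.5501, 0.1228, 0.0818]
tcp_rot: [0.76, 0.65, 0.0, 0.0]
contact_force: [-0.1, -0.0, -1.7]
opening: 0.461
finger_force: 21.2
```

```bash
python3 look.py l4; python3 prof.py | tail -3|head -2
```

```text
{'time': np.float64(9.8), 'eef_pos': array([0.55 , 0.123, 0.082]), 'contact_force': array([ 1.1  , -0.851, -1.099]), 'wrist_torque': array([-0.008,  0.011, -0.017]), 'opening': np.float64(0.465), 'finger_force': np.float64(21.213)}
s.npy (-28, -18) 20:92 21:93 22:90 23:83 24:75 25:67 26:61 27:58 28:56 29:54 30:54 31:60 32:71 33:82 34:94 35:103 36:110 37:111 38:109 39:103 40:94 41:85 42:79 43:77 44:79 45:81 46:81 47:81 48:81 49:81 50:82 51:82 52:83 53:83 54:83 55:83 56:83 57:83 58:83 59:83 60:84 61:84 62:84 63:83 64:83 65:83 66:84 67:84 68:85 69:85 70:85 71:85
s.npy (-15, -8) 20:41 21:49 22:54 23:53 24:50 25:46 26:41 27:33 28:29 29:30 30:35 31:40 32:46 33:54 34:64 35:74 36:82 37:82 38:77 39:71 40:70 41:73 42:78 43:81 44:84 45:84 46:83 47:81 48:80 49:80 50:81 51:81 52:82 53:82 54:83 55:83 56:84 57:85 58:85 59:85 60:84 61:83 62:83 63:84 64:84 65:85 66:85 67:84 68:84 69:85 70:85 71:84
```

The forces are small and the hook is hidden beneath the bar. Continuing the draw along the slope.

>>> {"name": "send_rows", "arguments": {
  "steps": [
    [-0.002,0,-0.0006,0,-0.3],
    [-0.004,0,-0.0012,0,-0.3],
    [-0.006,0,-0.0018,0,-0.3],
    [-0.008,0,-0.0024,0,-0.3],
    [-0.008,0,-0.0024,0,-0.3]
  ]
}}

```text
time: 10.3
eef_pos: [0.5486, 0.1149, 0.084]
tcp_rot: [0.76, 0.65, -0.0, -0.0]
contact_force: [0.1, 0.8, -2.0]
opening: 0.466
finger_force: 21.1
```

>>> {"name": "send_rows", "arguments": {
  "steps": [
    [-0.002,0,-0.0006,0,-0.3],
    [-0.004,0,-0.0012,0,-0.3],
    [-0.006,0,-0.0018,0,-0.3],
    [-0.008,0,-0.0024,0,-0.3],
    [-0.008,0,-0.0024,0,-0.3]
  ]
}}

```text
time: 10.8
eef_pos: [0.5475, 0.1068, 0.0865]
tcp_rot: [0.759, 0.651, -0.0, 0.0]
contact_force: [-0.8, -1.0, -1.3]
opening: 0.461
finger_force: 21.1
```

>>> {"name": "send_rows", "arguments": {
  "steps": [
    [-0.003,0,-0.001,0,-0.3],
    [-0.006,0,-0.002,0,-0.3],
    [-0.009,0,-0.003,0,-0.3],
    [-0.013,0,-0.005,0,-0.3],
    [-0.018,0,-0.009,0,-0.3],
    [-0.023,0,-0.014,0,-0.3],
    [-0.028,0,-0.022,0,-0.3],
    [-0.035,0,-0.035,0,-0.3],
    [-0.042,0,-0.05,0,-0.3],
    [-0.05,0,-0.07,0,-0.3],
    [-0.055,0,-0.09,0,-0.3],
    [-0.055,0,-0.09,0,-0.3]
  ]
}}

```text
time: 12.0
eef_pos: [0.5417, 0.0518, 0.1814]
tcp_rot: [0.76, 0.65, 0.003, 0.003]
contact_force: [0.5, 0.5, -2.1]
opening: 0.464
finger_force: 21.1
```

```bash
python3 - <<'E'
from h import *
im=ctrl.read_camera("scene");s=ctrl.get_state()
cv2.imwrite("pics/l5.png",np.clip(cv2.resize(im[130:420,180:430,::-1],(500,580),interpolation=cv2.INTER_CUBIC)*1.6,0,255).astype(np.uint8))
print(s["time"],s["eef_pos"],s["contact_force"],s["wrist_torque"],s["qpos"])
E
```

```text
12.05 [0.54058923 0.05227804 0.17923938] [-0.00577666  0.22752457 -2.62370657] [-0.01455818  0.01165695  0.02195703] [-9.05036428e-02  5.17845135e-02  1.95838817e+00  1.03827167e-04
  1.12577544e+00  6.45073375e-02]
```

View pics/l5.png

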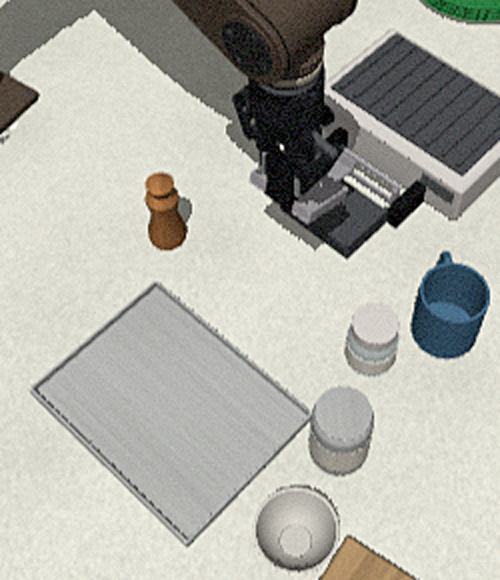

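The tray is free of the bay, held at crop (300,200), and everything else is undisturbed. Carrying it to the pan.

>>> {"name": "send_rows", "arguments": {
  "steps": [
    [-0.01,0.001,-0.01,0,-0.3],
    [-0.03,0.003,-0.02,0,-0.3],
    [-0.06,0.006,-0.03,0,-0.3],
    [-0.09,0.009,-0.03,0,-0.3],
    [-0.12,0.012,-0.03,0,-0.3],
    [-0.15,0.015,-0.03,0,-0.3],
    [-0.18,0.019,-0.03,0,-0.3],
    [-0.21,0.022,-0.03,0,-0.3],
    [-0.24,0.026,-0.03,0,-0.3],
    [-0.265,0.029,-0.03,0,-0.3],
    [-0.28,0.0305,-0.03,0,-0.3],
    [-0.285,0.0305,-0.03,0,-0.3]
  ]
}}

```text
time: 13.25
eef_pos: [0.5249, -0.2347, 0.2057]
tcp_rot: [0.76, 0.65, -0.0, -0.001]
contact_force: [0.5, 0.6, -2.2]
opening: 0.466
finger_force: 21.1
```

>>> {"name": "send_rows", "arguments": {
  "steps": [
    [0,0,0.02,0,-0.3],
    [0,0,0.04,0,-0.3],
    [0,0,0.06,0,-0.3],
    [0,0,0.08,0,-0.3],
    [0,0,0.095,0,-0.3],
    [0,0,0.105,0,-0.3],
    [0,0,0.105,0,-0.3]
  ]
}}

```text
time: 13.95
eef_pos: [0.5246, -0.2324, 0.0997]
tcp_rot: [0.759, 0.651, -0.0, -0.002]
contact_force: [0.1, 0.1, -1.5]
opening: 0.463
finger_force: 21.1
```

```bash
python3 - <<'E'
from h import *
im=ctrl.read_camera("scene");s=ctrl.get_state()
cv2.imwrite("pics/l6.png",np.clip(cv2.resize(im[230:410,180:350,::-1],(566,600),interpolation=cv2.INTER_CUBIC)*1.6,0,255).astype(np.uint8))
print(s["time"],s["eef_pos"],s["contact_force"],s["wrist_torque"])
E
```

```text
14.0 [ 0.52530952 -0.23293986  0.10093755] [-0.57754949 -0.72844022 -2.31842533] [-0.04791791  0.0204158  -0.00837844]
```

View pics/l6.png

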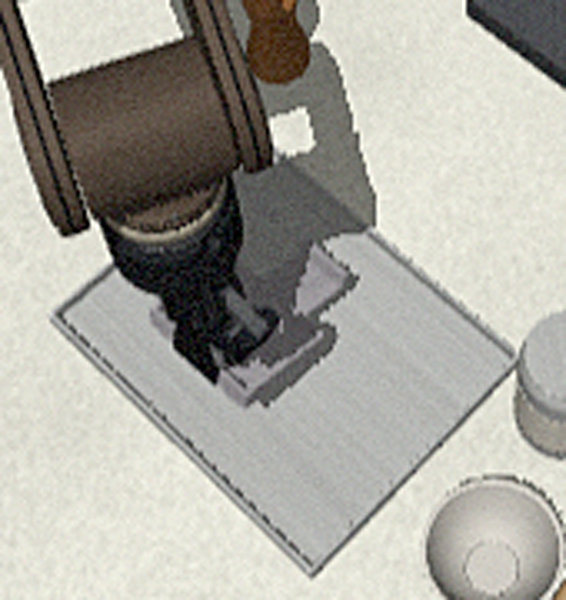

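The tray hangs tilted over the pan, centred and clear of the rim. Lowering slowly so the tongue touches first and the tray settles flat.

>>> {"name": "send_rows", "arguments": {
  "steps": [
    [0,0,0.01,0,-0.3],
    [0,0,0.018,0,-0.3],
    [0,0,0.024,0,-0.3],
    [0,0,0.027,0,-0.3],
    [0,0,0.03,0,-0.3],
    [0,0,0.032,0,-0.3],
    [0,0,0.034,0,-0.3],
    [0,0,0.036,0,-0.3],
    [0,0,0.038,0,-0.3],
    [0,0,0.04,0,-0.3],
    [0,0,0.042,0,-0.3],
    [0,0,0.042,0,-0.3]
  ]
}}

```text
time: 15.2
eef_pos: [0.5255, -0.2333, 0.0591]
tcp_rot: [0.76, 0.65, 0.0, -0.0]
contact_force: [1.0, -2.1, 0.9]
opening: 0.464
finger_force: 21.7
```

>>> {"name": "send_rows", "arguments": {
  "steps": [
    [0,0,0.002,0,-0.3],
    [0,0,0.004,0,-0.3],
    [0,0,0.006,0,-0.3],
    [0,0,0.008,0,-0.3],
    [0,0,0.01,0,-0.3],
    [0,0,0.012,0,-0.3],
    [0,0,0.014,0,-0.3],
    [0,0,0.016,0,-0.3],
    [0,0,0.017,0,-0.3],
    [0,0,0.017,0,-0.3]
  ]
}}

```text
time: 16.2
eef_pos: [0.5253, -0.2332, 0.0421]
tcp_rot: [0.76, 0.65, 0.0, -0.0]
contact_force: [0.1, -1.7, 0.4]
opening: 0.462
finger_force: 21.9
```

>>> {"name": "send_rows", "arguments": {
  "steps": [
    [0,0,0.0005,0,-0.3],
    [0,0,0.001,0,-0.3],
    [0,0,0.0015,0,-0.3],
    [0,0,0.002,0,-0.3],
    [0,0,0.002,0,-0.3]
  ]
}}

```text
time: 16.7
eef_pos: [0.5255, -0.2334, 0.0403]
tcp_rot: [0.76, 0.65, 0.0, 0.0]
contact_force: [0.6, -1.3, 0.5]
opening: 0.462
finger_force: 21.9
```

>>> {"name": "send_rows", "arguments": {
  "steps": [
    [0,0,0.0005,0,-0.3],
    [0,0,0.001,0,-0.3],
    [0,0,0.001,0,-0.3]
  ]
}}

```text
time: 17.0
eef_pos: [0.5256, -0.2335, 0.0399]
tcp_rot: [0.759, 0.651, -0.0, -0.0]
contact_force: [-2.1, -0.4, 4.7]
opening: 0.464
finger_force: 22.3
```

The force stepped up to 4.7 N at exactly the height expected for a flat tray, so it's seated. Releasing and retreating upward.

>>> {"name": "send_rows", "arguments": {
  "steps": [
    [0,0,0,0,0.0],
    [0,0,0,0,0.1],
    [0,0,0,0,0.3],
    [0,0,0,0,0.5],
    [0,0,0,0,0.5],
    [0,0,-0.02,0,0.5],
    [0,0,-0.05,0,0.5],
    [0,0,-0.1,0,0.5],
    [-0.02,0,-0.15,0,0.5],
    [-0.06,0,-0.17,0,0.5],
    [-0.1,0,-0.17,0,0.5],
    [-0.1,0,-0.17,0,0.5]
  ]
}}

```text
time: 18.2
eef_pos: [0.5097, -0.3367, 0.2113]
tcp_rot: [0.761, 0.649, -0.0, 0.002]
contact_force: [-0.1, 1.0, -0.4]
opening: 0.748
finger_force: 0.0
```

```bash
python3 - <<'E'
from h import *
im=ctrl.read_camera("scene");s=ctrl.get_state()
cv2.imwrite("pics/l7.png",np.clip(cv2.resize(im[130:430,140:440,::-1],(600,600),interpolation=cv2.INTER_CUBIC)*1.6,0,255).astype(np.uint8))
print(s["time"],s["eef_pos"],s["contact_force"],s["opening"])
E
```

```text
18.25 [ 0.5096268  -0.33416434  0.20978271] [-0.39357033  0.43539468 -0.74311438] 0.7476215000492848
```

View pics/l7.png

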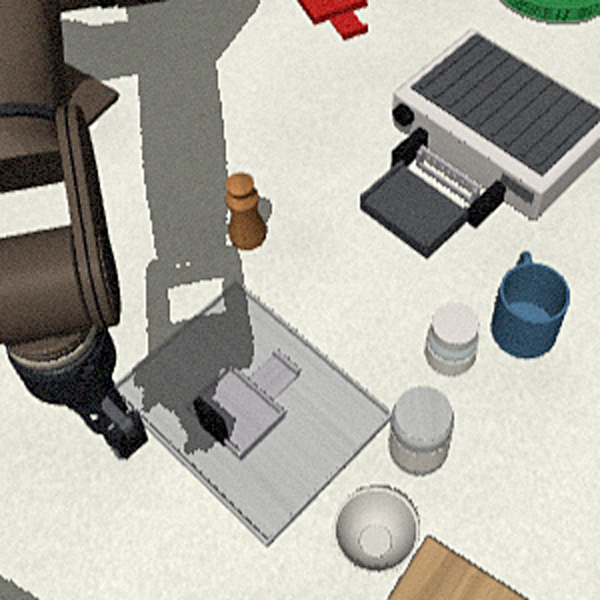

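The tray stands flat and upright inside the sheet pan, with the tab at crop (212,420) and the hook end at (285,370). It is clear of the rim, the gripper is away, and everything else is in place. Handing in.

```bash
python3 -c "
from plant import ctrl
print(ctrl.sign_off())"
```

```text
the job is handed in; nothing more can be done
None
```

I drew the drip tray out of the bay with no sign of resistance, set it down flat and upright inside the sheet pan, let go, and handed the job in at about 18 s. The other kitchen things look undisturbed in the last camera view.

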